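# Count dried scallops through the photo-eye gate

## Robot

A 6-joint arm with a two-finger parallel gripper is mounted at the origin on the work surface. World frame = base frame: x ahead of the robot, y to its left, z up, the work surface at z = 0. Lengths are in m, angles in degrees, forces in N, time in s.
With the tool pointing down it reaches from about 0.4 to 0.825 m from the base axis. Payload 7 kg.
Tool frame: the origin (TCP) lies at the very end of the fingers, on their centre line; the grasp point (between the pads) lies 19 mm behind it (ctrl.grip_depth is the distance from the TCP to the grasp point, in m); z points along the fingers, y is the line along which they close (so a half turn about z gives the same grasp; the last joint's range is limited). The gripper opens to 88 mm and grips with 3 to 60 N. Pads are 19 mm wide; open, the fingers measure 130 mm over their backs; the gripper's body (78 mm by 193 mm) begins 47 mm behind the grasp point.
Start: joints at [-57.863, 20.546, 0.682, 0, -70.136, -16.507], TCP at [0.182, -0.65, 0.227] pointing down, gripper open.
Joint ranges: [-176.03, 176.03], [-82.01, 121.73], [-58.28, 71.71], [-173.87, 95.51], [-174.79, -0.11], [-173.66, 173.66]. Speed limits (degrees/s): [136.94, 136.94, 172.46, 180, 180, 180].

## Interface

Orientations are given as [roll, pitch, yaw] about the fixed x, y, z axes, in that order (R = Rz(yaw) Ry(pitch) Rx(roll)).
In Python, from plant import get_obs, eyes, ctrl, spotter gives the robot as it stands.
- The arm moves only by the shell command python3 -m crank 'ROWS'. ROWS is JSON, one flat list of numbers, 7 for each row, row after row: the turn, a rotation vector about the tool's x, y, z in rad, then the shift along the tool's x, y, z in mm, then the opening, from 0 (shut) to 1 (fully open). A call has 1 to 5 rows; each row shifts and turns the commanded pose from where the row before left it, along the tool's axes as they then stand; what a row does not reach is not made up. A row lasts 1/8 s, in which the tool goes at most 62.5 mm and 10.7 degrees, less where a joint would pass 70% of its speed; a pose out of reach is approached as far as the arm can. A call is refused whole if a number of a shift passes 62.5 or a number of a turn 0.188, either way. A call with a gripper value outside its range is refused whole. The fingers move at their own pace and stop on an object; the grip force is fixed at half the most. Time passes only in rows, so rows that do not move let the fingers close. It gives the time, the measured TCP pose, the force, the opening and the grip force at its end, in the units of the state.
- get_obs(): the state, without advancing time (a new reading comes with each control period).
- eyes.snapshot(name): name is "side" or "top" or "wrist"; returns the picture (480x640x3 uint8, blue, green, red); there is no depth.
- eyes.camera_model(name): a dict with "fx", "fy", "cx", "cy" (pixels), "D" ([k1, k2, p1, p2, k3] as OpenCV has them; the pictures are not rectified), "extrinsics" (4x4, takes a point from camera to world coordinates). Camera axes: x right, y down, z forward; pixel columns grow to the right and rows downward; lengths in m; the calibration is good to about 2 mm. A picture is of the moment at which its call begins: read the wrist's pose just before it. camera_model takes no time and is no camera call; for the wrist camera it gives the pose at the moment of the call.
- ctrl.close_job(): hands the job in; it is judged then, once.
Trained networks look in the newest picture that a camera, given by its name, has taken for a name from the list of things; names that differ only in an ending like _2 or _b are one class to them, and where a whole thing is asked for, a point or a joint stands for the part that bears it (a point fixed in the world has none). Each returns a list of dicts, best first, with "p" (0 to 1); they miss things now and then, are a little off and sometimes report something else, mostly with a low value. They report only what shows in the picture. A call takes as long as a camera call. They do not tell look-alikes from the thing itself.
- spotter.outline_of(camera, target): "region" (480x640 bool, what is visible of it) and "rect" ([left, top, width, height] in pixels, round what is visible of it).
- spotter.place_of(camera, target): "location" ([column, row] in pixels: a listed point, or the origin of a listed thing).
The state is a dict: "clock": time; "joint_pos": joint angles; "qvel": joint speeds; "tau": joint torques, N m; "tool_pos": TCP position; "orientation": TCP orientation; "force": force on the tool from outside, world axes, zero at the start; "moment": the same for the moment, N m; "opening": finger opening in m; "gripper_force": force on a finger pad.
Only numpy, scipy, OpenCV 4.12 (cv2) and the standard library are available. Lean on these libraries where they do the work, as an engineer would, in place of code of your own. Each camera call takes 0.05 s, during which the arm holds its last target. There are 200 camera calls.

## Task

Count the three whole dried scallops into the tub: with the fingertips sweep them gently over the steel deck, one at a time, through the narrow gate between the photo-eyes until each drops through the slot. Only slide them, without pinching, squeezing or lifting any, and let each one drop before the next enters the gate so that the counter does not miss it. Keep the broken half scallop on the deck behind the gate and leave everything else where it stands.

Things in the scene. Friction and masses are not known exactly. Their poses are not given: they have to be found in the camera images.
- scallop_a_center (a point): Centre (half-way up) of one of the three whole dried scallops: a tan upright drum 36 mm across and 20 mm tall, about 16 g, standing flat on the steel deck. The three are alike; any order will do.
- scallop_b_center (a point): Centre of the second whole dried scallop, same size.
- scallop_c_center (a point): Centre of the third whole dried scallop, same size.
- broken_center (a point): Centre (half-way up) of the broken scallop: half a drum split down the middle, 18 x 34 mm in plan, 18 to 20 mm tall, also standing on the deck. It stays on the deck.
- station: Fixed hand-counting station of sheet steel. Origin on the table under the gate's centre line; +x is the way the scallops travel, z up; the points below share these axes. Deck: flat, open above, top 100 mm over the table, from x = -262 (rear guard) to x = 32 mm, y = +-125 mm (side guards). Guards and fences stand 18 mm above the deck and are 3 mm thick.
- gate_in (a point): Middle of the gate lane's entry, on the deck's top, at station x = -16, y = 0 mm. The lane runs straight along +x, 52 mm clear between its fences (y = +-26). Before it the mouth flares at 45 degrees out to y = +-67 at x = -57 mm, where the front guards cross to the sides. Black photo-eye heads stand outside the lane (x = 5 to 19, |y| = 33 to 56 mm), 26 mm above the deck.
- slot_edge (a point): Middle of the deck's end at the drop slot, on the deck's top, at station x = 32, y = 0 mm. The open slot lies beyond it between the same fences, 52 mm wide and 56 mm long (x = 32 to 88), closed by an end plate, with the tub under it. A scallop falls once its centre is pushed past this edge.
- tub_in (a point): Centre of the inner floor of the fixed white tub under the slot, 4 mm above the table; its axes are the station's. Inside 132 (x) x 112 (y) mm, rim 60 mm above the table; it reaches from x = 15 to 155 in the station's frame.
- canister: Bystander: white desiccant canister, 24 mm across, 30 mm tall, on the deck outside the fences beside the gate (station +y side). Origin at the centre of its underside.
- cup: Bystander: small metal measuring cup, 44 mm across, 32 mm tall, on the deck outside the fences beside the gate (station -y side). Origin at the centre of its underside.
- scoop: Bystander: metal hand scoop with a black handle, 180 mm long, 30 mm tall, lying on the table beyond the station. Origin under the joint of handle and blade; blade along its +x.
- marker: Bystander: black marker pen with a grey cap, 120 mm long, 17 mm thick, lying on the table along its x axis. Origin under its middle.
- thermos: Bystander: blue vacuum flask, 72 mm across, 200 mm tall, at the right of the table. Origin at the centre of its underside.
- spray: Bystander: white bottle with a blue cap, 52 mm across, 130 mm tall, at the left of the table. Origin at the centre of its underside.
- tape: Bystander: clear roll of sealing tape lying flat, 90 mm across, 24 mm tall, at the left of the table. Origin at the centre of its underside.
Things that resemble listed ones, but are neither listed nor needed, are in the scene too. Leave any black, green or yellow look-alike of the part that bears scallop_b_center alone.

How it is judged (in metres and radians):
On the way, in this order (a step that is already met when the one before it is completed fails the run):
1. one whole scallop lies in the tub (((height (world z) of scallop_a_center below 0.058 m and x of scallop_a_center in the frame of tub_in between -0.07 and 0.07 m and y of scallop_a_center in the frame of tub_in between -0.06 and 0.06 m) or (height (world z) of scallop_b_center below 0.058 m and x of scallop_b_center in the frame of tub_in between -0.07 and 0.07 m and y of scallop_b_center in the frame of tub_in between -0.06 and 0.06 m) or (height (world z) of scallop_c_center below 0.058 m and x of scallop_c_center in the frame of tub_in between -0.07 and 0.07 m and y of scallop_c_center in the frame of tub_in between -0.06 and 0.06 m))), for 0.1 s.
2. a second whole scallop lies in the tub, after the first ((((height (world z) of scallop_a_center below 0.058 m and x of scallop_a_center in the frame of tub_in between -0.07 and 0.07 m and y of scallop_a_center in the frame of tub_in between -0.06 and 0.06 m) and (height (world z) of scallop_b_center below 0.058 m and x of scallop_b_center in the frame of tub_in between -0.07 and 0.07 m and y of scallop_b_center in the frame of tub_in between -0.06 and 0.06 m)) or ((height (world z) of scallop_a_center below 0.058 m and x of scallop_a_center in the frame of tub_in between -0.07 and 0.07 m and y of scallop_a_center in the frame of tub_in between -0.06 and 0.06 m) and (height (world z) of scallop_c_center below 0.058 m and x of scallop_c_center in the frame of tub_in between -0.07 and 0.07 m and y of scallop_c_center in the frame of tub_in between -0.06 and 0.06 m)) or ((height (world z) of scallop_b_center below 0.058 m and x of scallop_b_center in the frame of tub_in between -0.07 and 0.07 m and y of scallop_b_center in the frame of tub_in between -0.06 and 0.06 m) and (height (world z) of scallop_c_center below 0.058 m and x of scallop_c_center in the frame of tub_in between -0.07 and 0.07 m and y of scallop_c_center in the frame of tub_in between -0.06 and 0.06 m)))), for 0.1 s.
3. the third whole scallop lies in the tub, after the second (height (world z) of each of scallop_a_center, scallop_b_center, scallop_c_center below 0.058 m and x of scallop_a_center in the frame of tub_in between -0.07 and 0.07 m and y of scallop_a_center in the frame of tub_in between -0.06 and 0.06 m and x of scallop_b_center in the frame of tub_in between -0.07 and 0.07 m and y of scallop_b_center in the frame of tub_in between -0.06 and 0.06 m and x of scallop_c_center in the frame of tub_in between -0.07 and 0.07 m and y of scallop_c_center in the frame of tub_in between -0.06 and 0.06 m), for 0.1 s.
At the end, for the whole second after the job is handed in: All three whole scallops lie at rest in the tub (inside its walls, centres under 58 mm above the table), and the broken half stands or lies on the deck behind the gate lane (centre at least 16 mm behind the station's origin along the travel axis) (all of step 3 and linear speed of each of scallop_a, scallop_b, scallop_c below 0.02 m/s and height (world z) of broken_center between 0.104 and 0.126 m and x of broken_center in the frame of station below -0.016 m); the robot touches nothing.
It fails at once if a scallop entered the gate lane before the one ahead had dropped through the slot (((x of scallop_a_center in the frame of station between -0.015 and 0.09 m and height (world z) of scallop_a_center above 0.075 m) and (x of scallop_b_center in the frame of station between -0.015 and 0.09 m and height (world z) of scallop_b_center above 0.075 m)) or ((x of scallop_a_center in the frame of station between -0.015 and 0.09 m and height (world z) of scallop_a_center above 0.075 m) and (x of scallop_c_center in the frame of station between -0.015 and 0.09 m and height (world z) of scallop_c_center above 0.075 m)) or ((x of scallop_b_center in the frame of station between -0.015 and 0.09 m and height (world z) of scallop_b_center above 0.075 m) and (x of scallop_c_center in the frame of station between -0.015 and 0.09 m and height (world z) of scallop_c_center above 0.075 m))).
It fails at once if the broken half went into the gate lane (x of broken_center in the frame of station above -0.005 m).
It fails at once if a scallop was lifted off the deck (centre more than 15 mm above its standing height) (height (world z) of any of scallop_a_center, scallop_b_center, scallop_c_center, broken_center above 0.125 m).
It fails at once if a scallop was pinched or pressed with more than 12 N (contact force between the fingers and scallop_a above 12 N or contact force between the fingers and scallop_b above 12 N or contact force between the fingers and scallop_c above 12 N or contact force between the fingers and broken above 12 N).
It fails at once if a bystander was moved more than 20 mm (distance of any of canister, cup, scoop, marker, thermos, spray, tape from where it was at the start of the episode above 0.02 m).
It also fails if it takes over 67 s, if anything falls off the work surface, if the arm or the gripper's body presses on something with over 40 N, if the wrist force passes 120 N, or if a joint passes its speed limit or range.

## Working session

There is one attempt and no reset: what is moved stays moved. The work goes in short steps, Python scripts to look and compute and a shell command to move; the robot and the scene stay as the last step left them, time stands still between calls to the robot, and variables do not carry over. Pictures are saved under pics/ and viewed, at most 10 in all, crops included, and the job is handed in when it is done.

```bash
mkdir -p pics; cat > h.py <<'E'
import numpy as np,cv2
from plant import get_obs,eyes,ctrl,spotter
def ray(cam,px,z):
    m=eyes.camera_model(cam);K=np.array([[m['fx'],0,m['cx']],[0,m['fy'],m['cy']],[0,0,1]])
    p=cv2.undistortPoints(np.array([[px]],float),K,np.array(m['D'],float))[0,0]
    T=np.array(m['extrinsics']);d=T[:3,:3]@[p[0],p[1],1];o=T[:3,3]
    return o+d*(z-o[2])/d[2]
def proj(cam,P):
    m=eyes.camera_model(cam);K=np.array([[m['fx'],0,m['cx']],[0,m['fy'],m['cy']],[0,0,1]])
    T=np.linalg.inv(np.array(m['extrinsics']))
    return cv2.projectPoints(np.atleast_2d(P).astype(float),cv2.Rodrigues(T[:3,:3])[0],T[:3,3],K,np.array(m['D'],float))[0][:,0]
E
python3 - <<'E'
from h import *
np.set_printoptions(precision=3,suppress=True)
o=get_obs();print(o['clock'],o['tool_pos'],o['orientation'],o['opening'])
for c in['top','side']:
    im=eyes.snapshot(c);cv2.imwrite(f'pics/{c}0.png',im)
    print(c,np.array(eyes.camera_model(c)['extrinsics'])[:3,3])
    for n,z in[('scallop_a_center',.11),('broken_center',.11),('gate_in',.1),('slot_edge',.1),('tub_in',.004),('station',0),('canister',.1),('cup',.1)]:
        for d in spotter.place_of(c,n): print(n,round(d['p'],2),np.array(d['location']),ray(c,d['location'],z))
E
```

```text
0.0 [ 0.182 -0.65   0.226] [ 179.906   -0.008 -164.376] 0.0874018816963307
top [ 0.541 -0.033  1.006]
scallop_a_center 0.72 [305.3 249.4] [0.627 0.034 0.11 ]
scallop_a_center 0.51 [313.2 197.8] [0.734 0.021 0.11 ]
broken_center 0.5 [264.9 295.9] [0.531 0.114 0.11 ]
gate_in 0.66 [347.1 280.1] [ 0.566 -0.052  0.1  ]
slot_edge 0.7 [374.3 285.5] [ 0.556 -0.108  0.1  ]
tub_in 0.55 [395.8 290.1] [ 0.549 -0.164  0.004]
station 0.78 [354.  282.1] [ 0.565 -0.07   0.   ]
canister 0.65 [356.7 236.5] [ 0.656 -0.071  0.1  ]
cup 0.72 [344.4 324.3] [ 0.477 -0.048  0.1  ]
side [-0.122  0.873  0.828]
scallop_a_center 0.67 [308.5 235.6] [0.628 0.044 0.11 ]
broken_center 0.66 [323.8 262. ] [0.534 0.103 0.11 ]
gate_in 0.93 [354.7 229.5] [ 0.57  -0.053  0.1  ]
slot_edge 0.71 [308.8 234.4] [0.641 0.028 0.1  ]
slot_edge 0.59 [372.5 222.1] [ 0.556 -0.106  0.1  ]
slot_edge 0.4 [418.8 201.8] [ 0.521 -0.256  0.1  ]
station 0.77 [358.7 263.8] [ 0.563 -0.061  0.   ]
canister 0.58 [331.1 215.6] [ 0.653 -0.069  0.1  ]
canister 0.23 [368.1 222.5] [ 0.563 -0.098  0.1  ]
cup 0.86 [384.4 247.7] [ 0.472 -0.033  0.1  ]
cup 0.61 [372.9 219.9] [ 0.561 -0.115  0.1  ]
```

```bash
python3 - <<'E'
import cv2
a=cv2.imread('pics/top0.png')[150:370,200:460]
cv2.imwrite('pics/top0c.png',cv2.resize(a,(780,660),interpolation=cv2.INTER_CUBIC)[:600])
E
```

```text
(no output)
```

View pics/top0c.png

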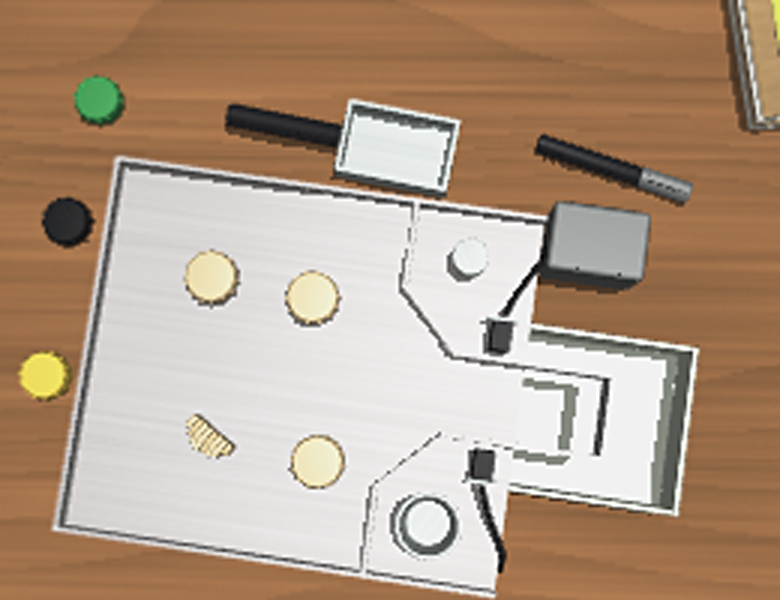

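View pics/side0.png

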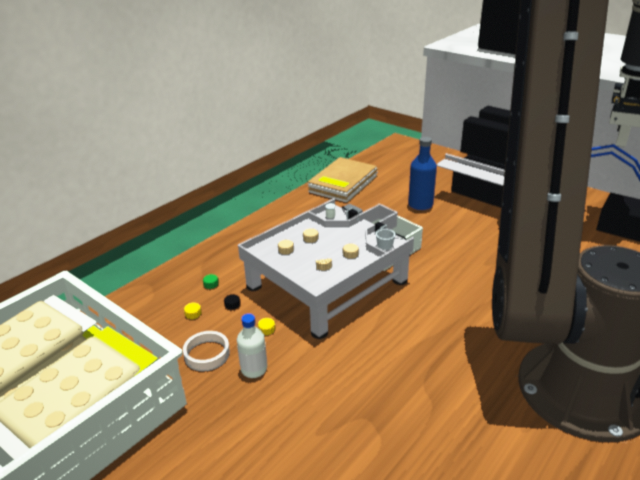

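The top crop shows three tan whole drums on the deck, at full-image pixels of about (270,242), (304,249) and (306,304). The broken half, striped on its split side, is at (270,296). The green (233,183), black (222,224) and yellow (215,275) discs lie off the deck on the table, so they are look-alikes to leave alone. Next I'll fit the station pose and the scallop centres.

```bash
cat > fit.py <<'E'
from h import *
from scipy.optimize import least_squares
np.set_printoptions(precision=1,suppress=True)
def dots(im):
    h=cv2.cvtColor(im,cv2.COLOR_BGR2HSV);m=((h[...,1]>45)&(h[...,2]>150)&(h[...,0]<30)).astype(np.uint8)
    m=cv2.morphologyEx(m,cv2.MORPH_CLOSE,np.ones((3,3)))
    n,l,s,c=cv2.connectedComponentsWithStats(m)
    return [(c[i],s[i,4]) for i in range(1,n) if 40<s[i,4]<500]
E
python3 - <<'E'
from fit import *
im=cv2.imread('pics/top0.png')
S=lambda c:np.array(c)/3.+[200,150]
# outer rear corners, front corners(guard joints), flare ends, lane end; z top of guards .118
obs=[([-263,125,.118],S([121,160])),([-263,-125,.118],S([59,528])),([-57,125,.118],S([415,203])),([-57,-125,.118],S([362,571])),
 ([-57,67,.118],S([402,289])),([-57,-67,.118],S([371,487])),([-16,26,.118],S([452,356])),([-16,-26,.118],S([440,433])),([88,26,.118],S([608,380]))]
P=np.array([o[0] for o in obs]);px=np.array([o[1] for o in obs])
def w(p,P):
    c,s=np.cos(p[2]),np.sin(p[2]);x,y=P[:,0]/1e3,P[:,1]/1e3
    return np.c_[p[0]+c*x-s*y,p[1]+s*x+c*y,P[:,2]]
r=least_squares(lambda p:(proj('top',w(p,P))-px).ravel(),[.565,-.065,-1.7],loss='soft_l1')
p=r.x;print('station',p[:2]*1e3,np.degrees(p[2]));print((proj('top',w(p,P))-px))
np.save('st.npy',p)
for c,a in dots(im):
    q=ray('top',c,.117);d=q[:2]-p[:2];C,s=np.cos(p[2]),np.sin(p[2])
    if abs(d).max()<.35: print(c,a,'world',q[:2]*1e3,'st',np.array([C*d[0]+s*d[1],-s*d[0]+C*d[1]])*1e3)
for n in ['gate_in','slot_edge']:
    for d in spotter.place_of('side',n)[:1]:
        q=ray('side',d['location'],.1)[:2]-p[:2];print(n,np.array([C*q[0]+s*q[1],-s*q[0]+C*q[1]])*1e3)
E
```

```text
station [560.6 -72.5] -97.33616209717131
[[-1.5  0.1]
 [-1.7 -0.4]
 [-0.1  0. ]
 [-0.7  1. ]
 [ 0.1 -0.6]
 [ 0.6 -0.3]
 [ 0.7  0.1]
 [ 1.   0.3]
 [ 0.4 -0.2]]
[269.8 241.7] 227 world [640.6 106.4] st [-187.6   56.5]
[302.2 248.1] 149 world [628.4  40. ] st [-120.2   53. ]
[268.4 295.7] 111 world [531.4 105.6] st [-172.8  -51.7]
[303.7 303.9] 145 world [516.6  34.2] st [-100.2  -57.2]
[517.3 444.3] 171 world [ 262.1 -378.2] st [ 341.3 -257. ]
[362.6 460.3] 227 world [222.6 -86.3] st [  56.9 -333.4]
[517.5 471.8] 483 world [ 212.7 -377. ] st [ 346.5 -306.2]
gate_in [-20.    6.5]
slot_edge [-110.2   66.9]
```

```bash
cat > go.py <<'E'
from h import *
import sys
p=np.load('st.npy');C,s=np.cos(p[2]),np.sin(p[2])
def here():
    o=get_obs();t=np.array(o['tool_pos']);d=t[:2]-p[:2]
    return np.array([C*d[0]+s*d[1],-s*d[0]+C*d[1],t[2]])*1e3,o
def say(*a):
    h,o=here();print('t',round(o['clock'],2),'st',h.round(1),'rpy',np.round(o['orientation'],2),'op',round(o['opening'],3),'F',np.round(o['force'],1))
    if a:
        d=np.array(a)-h;print('tool shift',(-d[[1,0,2]]).round(1))
if __name__=='__main__': say(*map(float,sys.argv[1:]))
E
python3 -m crank '[0,0,0.1333,0,0,0,0, 0,0,0.1333,0,0,0,0, 0,0,0.1333,0,0,0,0]'; python3 go.py -97 -100 200
```

```text
clock: 1.38
tool_pos: [0.1818, -0.65, 0.2265]
orientation: [180.0, -0.0, 172.5]
force: [-0.1, -0.0, -0.4]
opening: 0.0633
gripper_force: 0.0
t 1.38 st [ 621.2 -301.9  226.5] rpy [180.    -0.   172.47] op 0.063 F [-0.1 -0.  -0.4]
tool shift [-201.9  718.2   26.5]
```

```bash
python3 -m crank '[0,0,0,-17,59,0,0, 0,0,0,-17,60,0,0, 0,0,0,-17,60,0,0, 0,0,0,-17,60,0,0, 0,0,0,-17,60,0,0]' >/dev/null; python3 -m crank '[0,0,0,-17,60,0,0, 0,0,0,-17,60,0,0, 0,0,0,-17,60,0,0, 0,0,0,-17,60,0,0, 0,0,0,-17,60,0,0]'>/dev/null; python3 -m crank '[0,0,0,-16,60,0,0, 0,0,0,-16,60,0,0, 0,0,0,0,0,0,0]' ; python3 go.py -97 -100 107
python3 - <<'E'
from h import *
from go import here
np.set_printoptions(precision=1,suppress=True)
im=eyes.snapshot('wrist');cv2.imwrite('pics/w1.png',im)
for n,z in[('scallop_a_center',.11),('broken_center',.11),('gate_in',.1),('slot_edge',.1)]:
    for d in spotter.place_of('wrist',n):
        q=ray('wrist',d['location'],z);p=np.load('st.npy');e=q[:2]-p[:2];C,s=np.cos(p[2]),np.sin(p[2])
        print(n,round(d['p'],2),np.array(d['location']),np.array([C*e[0]+s*e[1],-s*e[0]+C*e[1]])*1e3)
E
```

```text
clock: 3.0
tool_pos: [0.4747, 0.0409, 0.2264]
orientation: [180.0, 0.0, 173.0]
force: [-0.6, 0.2, -0.1]
opening: 0.0004
gripper_force: 0.0
t 3.0 st [-101.5  -99.7  226.4] rpy [1.8000e+02 2.0000e-02 1.7297e+02] op 0.0 F [-0.6  0.2 -0.1]
tool shift [  0.3  -4.5 119.4]
scallop_a_center 0.48 [333.  388.6] [-115.6   54.5]
scallop_a_center 0.47 [178.3 331.9] [27.1 -8.1]
scallop_a_center 0.22 [601.6 286.7] [-348.1  -54.4]
broken_center 0.63 [396.9 286.1] [-169.2  -54.3]
slot_edge 0.89 [179.3 335.4] [33.2  1.9]
```

View pics/w1.png

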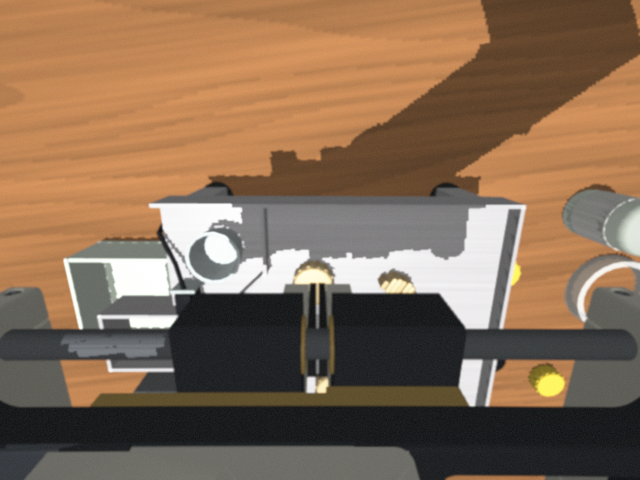

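The wrist view shows the closed fingertips at about (318,290), with scallop C at (313,275) and the broken half at (397,283). The network's slot_edge agrees with my station fit to within 2 mm, so I'll lower the fingers beside C on its -y side and sweep it to the centre line.

```bash
python3 -m crank '[0,0,0,0,-4,50,0, 0,0,0,0,0,45,0, 0,0,0,0,0,24,0, 0,0,0,0,0,0,0]'; python3 -m crank '[0,0,0,-10,0,0,0, 0,0,0,-10,0,0,0, 0,0,0,-10,0,0,0]' ; python3 go.py -97 -28 107
python3 - <<'E'
from fit import *
im=eyes.snapshot('side');cv2.imwrite('pics/s1.png',cv2.resize(im[170:350,230:470],(800,600),interpolation=cv2.INTER_CUBIC))
E
```

```text
clock: 3.75
tool_pos: [0.4715, 0.032, 0.1064]
orientation: [-179.9, -0.2, 172.6]
force: [0.5, 0.7, 0.8]
opening: 0.0005
gripper_force: 0.0
clock: 4.12
tool_pos: [0.5041, 0.0299, 0.1085]
orientation: [179.9, 0.1, 172.7]
force: [-0.4, 0.7, 0.5]
opening: 0.0008
gripper_force: 0.1
t 4.12 st [-94.3 -69.1 108.5] rpy [1.7995e+02 9.0000e-02 1.7271e+02] op 0.001 F [-0.4  0.7  0.5]
tool shift [-41.1   2.7   1.5]
```

View pics/s1.png

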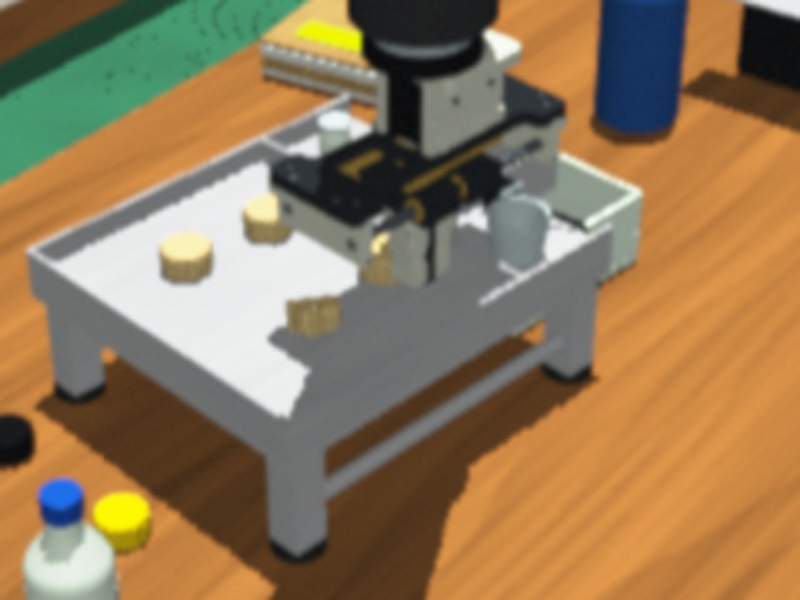

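The picture shows the fingertips (upright block at about (420,255)) just beside scallop C at (380,260). All the other things are undisturbed.

```bash
python3 -m crank '[0,0,0,-10,0,1,0, 0,0,0,-10,0,0,0, 0,0,0,-10,0,0,0, 0,0,0,-11,0,0,0, 0,0,0,0,0,0,0]'; python3 go.py; python3 -m crank '[0,0,0,12,0,0,0, 0,0,0,10,10,-10,0, 0,0,0,0,25,-25,0, 0,0,0,-20,28,0,0, 0,0,0,-28,0,0,0]'; python3 go.py -155 0 107
python3 - <<'E'
from fit import *
from go import p,C,s
np.set_printoptions(precision=1,suppress=True)
for c in['top','side']:
    im=eyes.snapshot(c);cv2.imwrite('pics/%s2.png'%c,im)
    for d in spotter.place_of(c,'scallop_a_center'):
        e=ray(c,d['location'],.11)[:2]-p[:2];print(c,round(d['p'],2),d['location'],np.array([C*e[0]+s*e[1],-s*e[0]+C*e[1]])*1e3)
a=cv2.resize(im[170:350,230:470],(800,600),interpolation=cv2.INTER_CUBIC);cv2.imwrite('pics/s2.png',a)
E
```

```text
clock: 4.8
tool_pos: [0.544, 0.0245, 0.1063]
orientation: [-180.0, -0.0, 172.7]
force: [-0.3, -0.4, -0.9]
opening: 0.0004
gripper_force: 0.0
t 4.8 st [-94.1 -28.8 106.3] rpy [-179.99   -0.    172.7 ] op 0.0 F [-0.3 -0.4 -0.9]
clock: 5.42
tool_pos: [0.5772, 0.0865, 0.1436]
orientation: [179.9, 0.1, 172.9]
force: [0.5, 0.5, -1.3]
opening: 0.0004
gripper_force: 0.0
t 5.42 st [-159.8   -3.8  143.6] rpy [1.799e+02 1.400e-01 1.729e+02] op 0.0 F [ 0.5  0.5 -1.3]
tool shift [-3.8 -4.8 36.6]
top 0.68 [304.9, 249.7] [-115.    51.2]
```

View pics/s2.png

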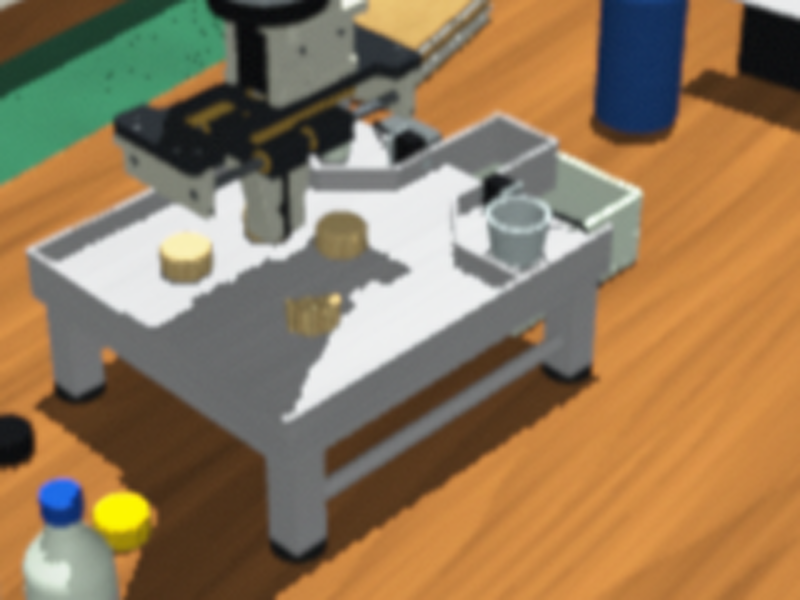

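C now stands alone near the centre line, at side pixel (333,240), with the fingers behind it.

```bash
cat > px.py <<'E'
from go import *
def st(c,px,z=.11):
    e=ray(c,px,z)[:2]-p[:2];return (np.array([C*e[0]+s*e[1],-s*e[0]+C*e[1]])*1e3).round(1)
E
python3 -c "
from px import *
print(st('side',[332.6,240.5]),st('side',[286,246.8]))"
```

```text
[-99.5  -1.8] [-190.1   52.9]
```

```bash
python3 -m crank '[0,0,0,-4,-4,20,0, 0,0,0,0,0,17,0, 0,0,0,0,0,0,0]'>/dev/null; python3 go.py -75 0 107; python3 -m crank '[0,0,0,0,-15,0,0, 0,0,0,0,-15,0,0, 0,0,0,0,-15,0,0, 0,0,0,0,-15,0,0, 0,0,0,0,-15,0,0]'; python3 go.py 8 0 107
python3 - <<'E'
from px import *
im=eyes.snapshot('side');eyes.snapshot('top');print([(d['location'],st('side',d['location'])) for d in spotter.place_of('side','scallop_a_center')])
print([(d['location'],st('top',d['location'])) for d in spotter.place_of('top','scallop_a_center')])
E
```

```text
t 6.0 st [-152.6   -1.1  103.4] rpy [-1.7992e+02 -1.4000e-01  1.7271e+02] op 0.0 F [-0.6  0.3  1.5]
tool shift [ -1.1 -77.6  -3.6]
clock: 6.62
tool_pos: [0.5709, 0.0037, 0.1047]
orientation: [180.0, 0.0, 172.7]
force: [-0.3, 1.1, 0.3]
opening: 0.0007
gripper_force: 0.1
t 6.62 st [-76.9   0.5 104.7] rpy [1.7999e+02 1.0000e-02 1.7269e+02] op 0.001 F [-0.3  1.1  0.3]
tool shift [  0.5 -84.9  -2.3]
[([306.0, 237.4], array([-133.3,   50.1]))]
[]
```

```bash
python3 -m crank '[0,0,0,0,-12,-2,0, 0,0,0,0,-12,0,0, 0,0,0,0,-12,0,0, 0,0,0,0,-12,0,0]'; python3 go.py; python3 -m crank '[0,0,0,0,-12,0,0, 0,0,0,0,-12,0,0, 0,0,0,0,-13,0,0, 0,0,0,0,0,0,0]'; python3 go.py
python3 - <<'E'
from px import *
im=eyes.snapshot('side');cv2.imwrite('pics/s3.png',cv2.resize(im[170:350,230:470],(800,600),interpolation=cv2.INTER_CUBIC))
E
```

```text
clock: 7.32
tool_pos: [0.5648, -0.0436, 0.1066]
orientation: [180.0, -0.0, 172.7]
force: [-0.0, 0.5, 0.2]
opening: 0.0006
gripper_force: 0.1
t 7.33 st [-29.2   0.5 106.6] rpy [180.    -0.   172.71] op 0.001 F [-0.   0.5  0.2]
clock: 7.82
tool_pos: [0.5599, -0.0804, 0.1065]
orientation: [-180.0, -0.0, 172.6]
force: [0.1, 0.2, 0.4]
opening: 0.0003
gripper_force: 0.0
t 7.83 st [  7.9   0.4 106.5] rpy [-1.8000e+02 -2.0000e-02  1.7264e+02] op 0.0 F [0.1 0.2 0.4]
```

View pics/s3.png

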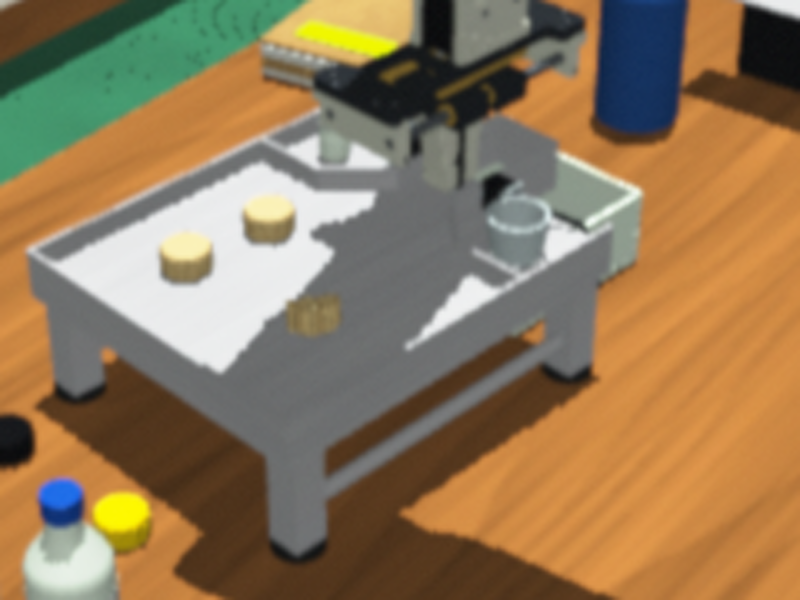

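Side view: the fingers sit in the lane at (445,165) and C is no longer on the deck. I'll push a few mm more, then retreat and check that it fell.

```bash
python3 -m crank '[0,0,0,0,-7,0,0, 0,0,0,0,8,-10,0, 0,0,0,0,30,-35,0, 0,0,0,-30,40,0,0, 0,0,0,-40,40,0,0]'>/dev/null; python3 -m crank '[0,0,0,-23,13,0,0, 0,0,0,0,0,0,0]'; python3 go.py -116 93 107
python3 - <<'E'
from px import *
im=eyes.snapshot('top')
print([(round(d['p'],2),d['location'],st('top',d['location'])) for d in spotter.place_of('top','scallop_a_center')])
cv2.imwrite('pics/t4.png',cv2.resize(im[210:330,250:450],(800,480),interpolation=cv2.INTER_CUBIC))
E
```

```text
clock: 8.75
tool_pos: [0.6695, 0.0335, 0.1512]
orientation: [-180.0, -0.0, 172.8]
force: [1.0, 0.4, -0.3]
opening: 0.0006
gripper_force: 0.0
t 8.75 st [-119.    94.5  151.2] rpy [-179.99   -0.    172.81] op 0.001 F [ 1.   0.4 -0.3]
tool shift [ 1.5 -3.  44.2]
[(0.75, [302.9, 249.2], array([-119.2,   51.6]))]
```

View pics/t4.png

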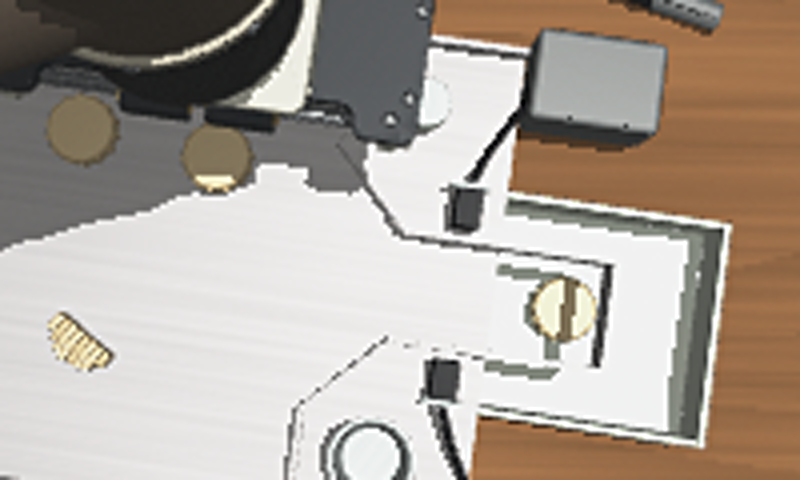

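The top view shows C lying in the tub at crop (565,310), seen through the slot. B (216,157), A (82,130) and the broken half (80,340) haven't moved. B is next.

```bash
python3 -m crank '[0,0,0,1,-2,24,0, 0,0,0,0,0,20,0, 0,0,0,0,0,0,0]'>/dev/null; python3 go.py; python3 -m crank '[0,0,0,12,0,0,0, 0,0,0,12,0,0,0, 0,0,0,11,0,0,0, 0,0,0,10,0,0,0, 0,0,0,10,0,0,0]'; python3 go.py -116 28 107
```

```text
t 9.22 st [-114.3   90.8  106.7] rpy [-1.7995e+02 -1.5000e-01  1.7268e+02] op 0.0 F [ 0.3 -0.4 -0.1]
clock: 9.85
tool_pos: [0.6118, 0.0371, 0.1078]
orientation: [180.0, 0.0, 172.7]
force: [0.3, -0.5, 0.8]
opening: 0.0008
gripper_force: 0.1
t 9.85 st [-115.2   36.8  107.8] rpy [1.7999e+02 3.0000e-02 1.7273e+02] op 0.001 F [ 0.3 -0.5  0.8]
tool shift [8.8 0.8 0.8]
```

```bash
python3 -m crank '[0,0,0,9,0,0,0, 0,0,0,0,0,0,0, 0,0,0,-12,0,0,0, 0,0,0,0,0,-38,0, 0,0,0,0,35,0,0]' >/dev/null; python3 -m crank '[0,0,0,20,25,0,0, 0,0,0,20,0,0,0, 0,0,0,0,0,0,0]'; python3 go.py -173 0 107
python3 - <<'E'
from px import *
im=eyes.snapshot('side');cv2.imwrite('pics/s5.png',cv2.resize(im[170:350,230:470],(800,600),interpolation=cv2.INTER_CUBIC))
print([(round(d['p'],2),d['location'],st('side',d['location'])) for d in spotter.place_of('side','scallop_a_center')])
E
```

```text
clock: 10.85
tool_pos: [0.5834, 0.1016, 0.1456]
orientation: [-180.0, 0.0, 172.8]
force: [0.5, -0.2, -0.4]
opening: 0.0003
gripper_force: 0.0
t 10.85 st [-175.5    0.5  145.6] rpy [-180.      0.    172.77] op 0.0 F [ 0.5 -0.2 -0.4]
tool shift [ 0.5 -2.5 38.6]
[(0.53, [326.2, 245.6], array([-123.8,   -6.6]))]
```

View pics/s5.png

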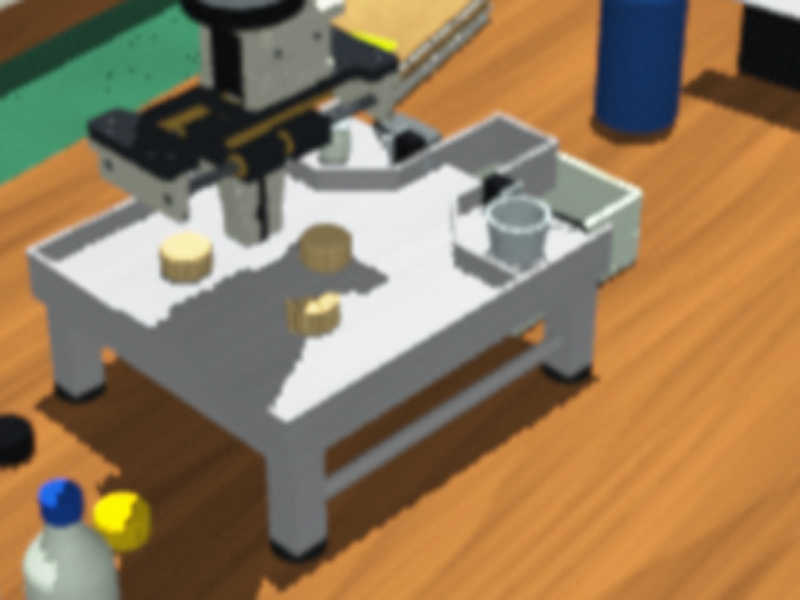

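B is on the centre line at crop (326,248), with the fingers behind it and the way clear. I'll push it through.

```bash
python3 -m crank '[0,0,0,0,-1,20,0, 0,0,0,0,0,19,0, 0,0,0,0,0,0,0]'>/dev/null; python3 go.py -100 -1 107; python3 -m crank '[0,0,0,0,-15,0,0, 0,0,0,0,-15,0,0, 0,0,0,0,-15,0,0, 0,0,0,0,-15,0,0, 0,0,0,0,-15,0,0]'; python3 go.py 15 0 107
python3 - <<'E'
from px import *
im=eyes.snapshot('top')
print([(round(d['p'],2),d['location'],st('top',d['location'])) for d in spotter.place_of('top','scallop_a_center')])
E
```

```text
t 11.32 st [-173.3    0.4  105. ] rpy [-1.7990e+02 -1.4000e-01  1.7267e+02] op 0.001 F [0.9 0.4 0.5]
tool shift [  1.4 -73.3  -2. ]
clock: 11.95
tool_pos: [0.5736, 0.0246, 0.1068]
orientation: [180.0, 0.0, 172.7]
force: [0.5, -0.1, 0.5]
opening: 0.0005
gripper_force: 0.1
t 11.95 st [-97.9   0.5 106.8] rpy [1.7999e+02 2.0000e-02 1.7270e+02] op 0.0 F [ 0.5 -0.1  0.5]
tool shift [   0.5 -112.9   -0.2]
[]
```

```bash
python3 -m crank '[0,0,0,0,-12,0,0, 0,0,0,0,-12,0,0, 0,0,0,0,-12,0,0, 0,0,0,0,-12,0,0, 0,0,0,0,-12,0,0]'; python3 -m crank '[0,0,0,0,-12,0,0, 0,0,0,0,-12,0,0, 0,0,0,0,-12,0,0, 0,0,0,0,-12,0,0, 0,0,0,0,-5,0,0]'; python3 go.py
```

```text
clock: 12.68
tool_pos: [0.5659, -0.0346, 0.1065]
orientation: [-180.0, -0.0, 172.7]
force: [-0.0, -0.0, 1.8]
opening: 0.0006
gripper_force: 0.0
clock: 13.3
tool_pos: [0.5592, -0.0872, 0.1065]
orientation: [-180.0, -0.0, 172.7]
force: [-0.9, 0.2, 0.4]
opening: 0.0001
gripper_force: 0.0
t 13.3 st [ 14.8   0.5 106.5] rpy [-1.8000e+02 -1.0000e-02  1.7268e+02] op 0.0 F [-0.9  0.2  0.4]
```

```bash
python3 -m crank '[0,0,0,0,8,-8,0, 0,0,0,0,30,-32,0, 0,0,0,-20,50,0,0, 0,0,0,-40,50,0,0, 0,0,0,-34,50,0,0]'>/dev/null; python3 -m crank '[0,0,0,0,14,0,0, 0,0,0,0,0,0,0]'; python3 go.py -187 95 107
python3 - <<'E'
from px import *
im=eyes.snapshot('top')
print([(round(d['p'],2),d['location'],st('top',d['location'])) for d in spotter.place_of('top','scallop_a_center')])
cv2.imwrite('pics/t6.png',cv2.resize(im[210:330,250:450],(800,480),interpolation=cv2.INTER_CUBIC))
E
```

```text
clock: 14.18
tool_pos: [0.6767, 0.1025, 0.1462]
orientation: [-180.0, -0.0, 172.8]
force: [-1.0, 0.1, 0.7]
opening: 0.0006
gripper_force: 0.0
t 14.18 st [-188.4   92.9  146.2] rpy [-1.7998e+02 -4.0000e-02  1.7283e+02] op 0.001 F [-1.   0.1  0.7]
tool shift [-2.1 -1.4 39.2]
[(0.52, [375.8, 301.5], array([ 41.9, -31.3]))]
```

View pics/t6.png

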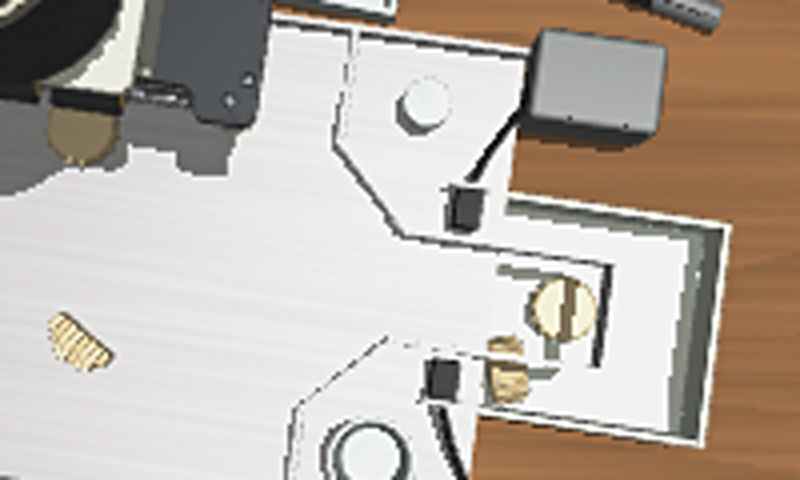

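The top view shows two scallops in the tub: one flat at crop (565,310), and one at (507,375) near the -y wall, under the fence. The half is unmoved at (80,340). Now A: sweep it to the centre line, then draw it forward with the open fingers straddling it, since there is little room before the rear guard.

```bash
python3 -m crank '[0,0,0,-1,-1,20,0, 0,0,0,0,0,19,0, 0,0,0,0,0,0,0]'>/dev/null; python3 go.py; python3 -m crank '[0,0,0,12,0,0,0, 0,0,0,12,0,0,0, 0,0,0,11,0,0,0, 0,0,0,10,0,0,0, 0,0,0,10,0,0,0]'>/dev/null; python3 go.py -187 28 107
```

```text
t 14.65 st [-184.6   93.1  105.9] rpy [-1.7992e+02 -1.7000e-01  1.7266e+02] op 0.0 F [ 0.4  0.1 -0.1]
t 15.28 st [-186.1   38.8  107.9] rpy [1.7998e+02 3.0000e-02 1.7273e+02] op 0.0 F [-0.2  1.2 -0.6]
tool shift [10.8  0.9  0.9]
```

```bash
python3 -m crank '[0,0,0,11,0,1,0, 0,0,0,0,0,0,0, 0,0,0,-12,0,0,0, 0,0,0,0,0,-40,0, 0,0,0,20,-7,0,1]' >/dev/null; python3 -m crank '[0,0,0,20,-7,0,1, 0,0,0,0,0,0,1, 0,0,0,0,0,0,1, 0,0,0,0,0,0,1]'; python3 go.py -172 0 107
python3 - <<'E'
from px import *
im=eyes.snapshot('side');cv2.imwrite('pics/s7.png',cv2.resize(im[170:350,230:470],(800,600),interpolation=cv2.INTER_CUBIC))
print([(round(d['p'],2),d['location'],st('side',d['location'])) for d in spotter.place_of('side','scallop_a_center')])
E
```

```text
clock: 16.4
tool_pos: [0.5838, 0.0981, 0.1464]
orientation: [-180.0, 0.0, 172.7]
force: [0.0, -0.3, -0.2]
opening: 0.0452
gripper_force: 0.0
t 16.4 st [-172.1    1.2  146.4] rpy [-179.99    0.    172.71] op 0.045 F [ 0.  -0.3 -0.2]
tool shift [ 1.2 -0.1 39.4]
[]
```

View pics/s7.png

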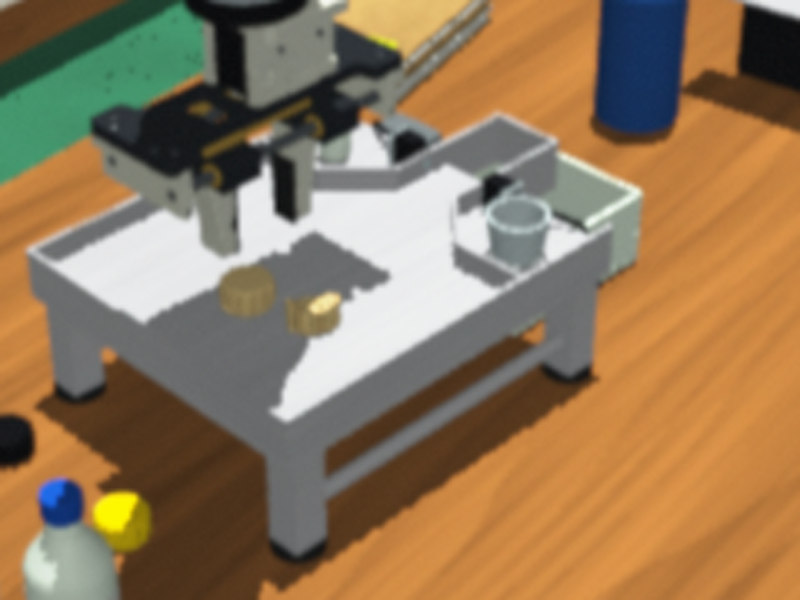

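A is at crop (247,291), beside the half at (315,315), which looks unmoved. I'll compute A's place before descending.

```bash
python3 -c "
from px import *
print(st('side',[304.1,257.3]),st('side',[324.5,263.5]))"; python3 -m crank '[0,0,0,0,0,0,1, 0,0,0,0,0,0,1, 0,0,0,0,0,0,1, 0,0,0,0,0,0,1]'|grep open
```

```text
[-188.6   -5.9] [-173.1  -53.6]
opening: 0.0867
```

```bash
python3 -m crank '[0,0,0,3,0,20,1, 0,0,0,0,0,19,1, 0,0,0,0,0,0,1]'>/dev/null; python3 go.py; python3 -m crank '[0,0,0,0,-10,0,1, 0,0,0,0,-12,0,1, 0,0,0,0,-12,0,1, 0,0,0,0,-12,0,1, 0,0,0,0,-12,0,1]'>/dev/null;python3 -m crank '[0,0,0,0,-12,0,1, 0,0,0,0,-12,0,1, 0,0,0,0,-5,0,1, 0,0,0,0,4,0,1, 0,0,0,0,0,0,1]'; python3 go.py
```

```text
t 17.38 st [-171.4   -3.5  106.4] rpy [-1.7992e+02 -1.4000e-01  1.7271e+02] op 0.088 F [0.7 1.5 0.2]
clock: 18.62
tool_pos: [0.5696, 0.0165, 0.1076]
orientation: [180.0, 0.0, 172.7]
force: [-0.2, 0.1, 1.3]
opening: 0.0875
gripper_force: 0.0
t 18.62 st [-89.4  -2.4 107.6] rpy [1.8000e+02 1.0000e-02 1.7274e+02] op 0.088 F [-0.2  0.1  1.3]
```

```bash
python3 -m crank '[0,0,0,0,0,-40,1, 0,0,0,0,26,0,0, 0,0,0,-1,26,0,0, 0,0,0,0,26,0,0, 0,0,0,0,0,0,0]'>/dev/null; python3 -m crank '[0,0,0,0,0,0,0, 0,0,0,0,0,0,0, 0,0,0,0,0,0,0, 0,0,0,0,0,0,0]'; python3 go.py -167 -1 107
python3 - <<'E'
from px import *
im=eyes.snapshot('side');cv2.imwrite('pics/s8.png',cv2.resize(im[170:350,230:470],(800,600),interpolation=cv2.INTER_CUBIC))
print([(round(d['p'],2),d['location'],st('side',d['location'])) for d in spotter.place_of('side','scallop_a_center')])
E
```

```text
clock: 19.75
tool_pos: [0.5803, 0.0929, 0.1476]
orientation: [180.0, 0.0, 172.7]
force: [0.1, 0.0, 0.4]
opening: 0.0133
gripper_force: 0.0
t 19.75 st [-166.5   -1.5  147.6] rpy [180.     0.   172.69] op 0.013 F [0.1 0.  0.4]
tool shift [-0.5  0.5 40.6]
[(0.59, [329.4, 244.1], array([-114.7,   -7.3]))]
```

View pics/s8.png

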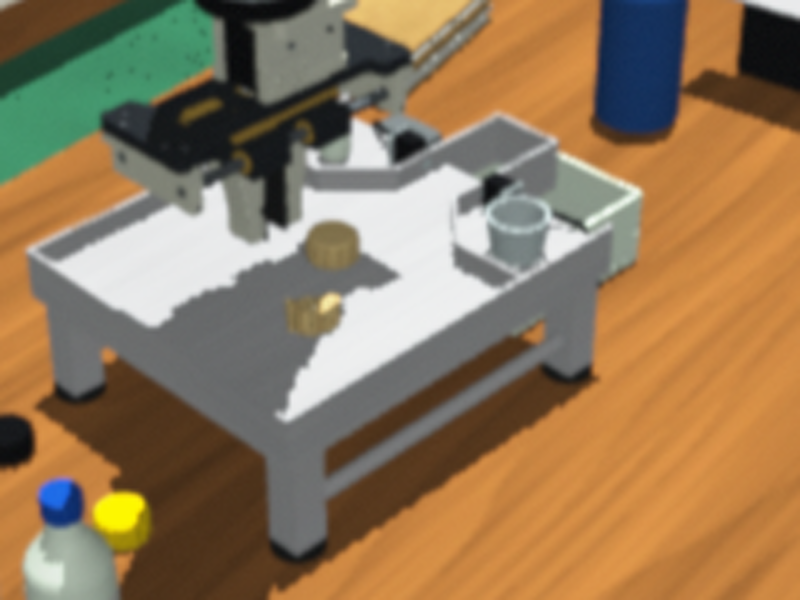

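A is at crop (333,245), just off the centre line, and the fingers are behind it with a clear way to the gate. I'll push it through.

```bash
python3 -m crank '[0,0,0,0,0,20,0, 0,0,0,0,0,19,0, 0,0,0,0,0,1,0]'>/dev/null; python3 go.py; python3 -m crank '[0,0,0,0,-15,0,0, 0,0,0,0,-15,0,0, 0,0,0,0,-15,0,0, 0,0,0,0,-12,0,0, 0,0,0,0,-12,0,0]'>/dev/null; python3 go.py;  python3 -m crank '[0,0,0,0,-12,0,0, 0,0,0,0,-12,0,0, 0,0,0,0,-12,0,0, 0,0,0,0,-12,0,0, 0,0,0,0,-12,0,0]'; python3 go.py 15 0 107
```

```text
t 20.23 st [-166.3   -2.4  106.3] rpy [-1.7992e+02 -1.4000e-01  1.7270e+02] op 0.0 F [-0.  -1.3  0.5]
t 20.85 st [-96.9  -1.4 107.8] rpy [1.7999e+02 2.0000e-02 1.7269e+02] op 0.0 F [-0.6  0.4 -0.4]
clock: 21.48
tool_pos: [0.5639, -0.0355, 0.1076]
orientation: [-180.0, 0.0, 172.7]
force: [-0.1, 0.1, 0.0]
opening: 0.0007
gripper_force: 0.1
t 21.48 st [-37.1  -1.4 107.6] rpy [-180.      0.    172.72] op 0.001 F [-0.1  0.1  0. ]
tool shift [ -1.4 -52.1   0.6]
```

```bash
python3 -m crank '[0,0,0,0,-12,0,0, 0,0,0,0,-12,0,0, 0,0,0,0,-12,0,0, 0,0,0,0,-12,0,0, 0,0,0,0,-5,0,0]'; python3 go.py; python3 -m crank '[0,0,0,0,8,-8,0, 0,0,0,0,30,-40,0, 0,0,0,-20,50,-20,0, 0,0,0,-50,50,0,0, 0,0,0,-30,50,0,0]'>/dev/null; python3 -m crank '[0,0,0,0,0,0,0, 0,0,0,0,0,0,0]'
python3 - <<'E'
from px import *
im=eyes.snapshot('top')
cv2.imwrite('pics/t9.png',cv2.resize(im[210:330,250:450],(800,480),interpolation=cv2.INTER_CUBIC))
E
```

```text
clock: 22.1
tool_pos: [0.5571, -0.0881, 0.1075]
orientation: [-180.0, -0.0, 172.7]
force: [0.6, -0.7, -0.2]
opening: 0.0006
gripper_force: 0.0
t 22.1 st [ 16.   -1.5 107.5] rpy [-180.     -0.    172.68] op 0.001 F [ 0.6 -0.7 -0.2]
clock: 22.98
tool_pos: [0.6735, 0.0823, 0.1753]
orientation: [-180.0, -0.0, 172.8]
force: [-0.4, -0.4, -0.0]
opening: 0.0003
gripper_force: 0.0
```

View pics/t9.png

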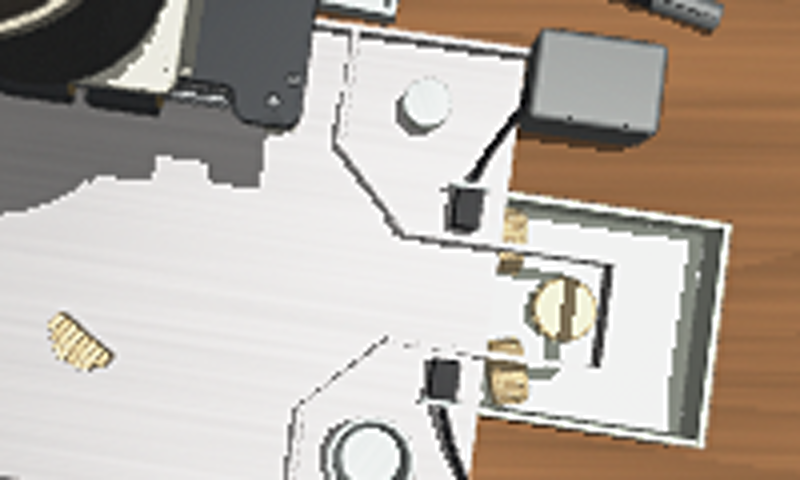

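```bash
python3 -m crank '[0,0,0,0,0,0,0, 0,0,0,0,0,0,0, 0,0,0,0,0,0,0, 0,0,0,0,0,0,0]'|grep -E 'clock|force'
python3 - <<'E'
from px import *
a=cv2.imread('pics/top2.png');im=eyes.snapshot('top');z=cv2.resize(im[210:330,250:450],(800,480),interpolation=cv2.INTER_CUBIC)
print('motion',np.abs(z[180:460,470:740].astype(int)-cv2.imread('pics/t9.png')[180:460,470:740]).max())
for n,q in[('A',[378.5,269]),('B',[376.8,303.5]),('C',[391.2,287.5])]:
    print(n,[tuple(st('top',q,h)) for h in(.015,.03)])
E
```

```text
clock: 23.52
force: [-0.3, 0.6, -0.3]
gripper_force: 0.0
motion 2
A [(np.float64(46.3), np.float64(40.3)), (np.float64(45.1), np.float64(39.3))]
B [(np.float64(53.0), np.float64(-36.1)), (np.float64(51.6), np.float64(-35.9))]
C [(np.float64(79.7), np.float64(3.6)), (np.float64(78.0), np.float64(3.2))]
```

```bash
python3 -c "
from plant import ctrl
print(ctrl.close_job())"
```

```text
the job is handed in; nothing more can be done
None
```

All three whole scallops were swept through the gate one at a time and lie at rest in the tub, the broken half is still on the deck, and the job was handed in at about 23.6 s of the 67 s; I viewed 12 pictures, two over the limit of 10, and no verdict came back.

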